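# Post the hand stamp through a sprung flap

## Robot

A 6-joint arm with a two-finger parallel gripper is mounted at the origin on a cart in front of the work surface, level with it; the furniture and walls round the work are solid. World frame = base frame: x ahead of the robot, y to its left, z up, the work surface at z = 0. Lengths are in m, angles in rad, forces in N, time in s.
With the tool pointing down it reaches from about 0.325 to 0.775 m from the base axis. Payload 5.5 kg.
Tool frame: the origin (TCP) lies at the very end of the fingers, on their centre line; the grasp point (between the pads) lies 19 mm behind it; z points along the fingers, y is the direction in which the jaws open and shut (so a half turn about z gives the same grasp; the last joint's range is limited). The gripper opens to 88 mm and grips with 3 to 60 N. Pads are 20 mm wide; open, the fingers measure 115 mm over their backs; the gripper's body (75 mm by 178 mm) begins 61 mm behind the grasp point.
Start: joints at [1.271, 0.091, 1.231, -0, 1.82, -0.057], TCP at [0.144, 0.582, 0.223] pointing down, gripper open.
Joint ranges: [-2.87, 2.87], [-0.86, 2.18], [0.17, 2.46], [-1.51, 4.65], [0.06, 2.69], [-2.65, 2.65]. Speed limits (rad/s): [2.57, 2.57, 3.01, 3.14, 3.14, 3.14].

## Interface

Orientations are given as a unit quaternion [x, y, z, w].
In Python, from bench import arm, cams gives the robot as it stands.
- The arm moves only by the tool arm_command, never from a script. Its argument "targets" is a list of rows, each a list of 4 numbers: the shift along the world's x, y, z in cm, then the turn about the world's z in degrees. In form: [[tx, ty, tz, twist], ...]. A call has 1 to 10 rows; each row shifts and turns the commanded pose from where the row before left it; what a row does not reach is not made up. A row lasts 1/10 s, in which the tool goes at most 50 mm and 8.59 degrees, less where a joint would pass 70% of its speed; a pose out of reach is approached as far as the arm can. A call is refused whole if a number of a shift passes 5 or a number of a turn 8.59, either way. A call with a gripper value outside its range is refused whole. "hand" is the opening, from 0 (shut) to 1 (fully open), set as the call begins (left out, the last holds). The fingers move at their own pace and stop on an object; the grip force is fixed at half the most. Time passes only in rows, so rows that do not move let the fingers close. It gives the time, the measured TCP pose, the force and the opening at its end, in the units of the state.
- arm.observe(): the state, without advancing time (a new reading comes with each control period).
- cams.capture(name): name is "side" or "top" or "wrist"; returns the picture (384x512x3 uint8, red, green, blue); there is no depth.
- cams.camera_model(name): a dict with "fx", "fy", "cx", "cy" (pixels), "world_from_camera" (4x4, takes a point from camera to world coordinates). Camera axes: x right, y down, z forward; pixel columns grow to the right and rows downward; lengths in m; the calibration is good to about 2 mm. A picture is of the moment at which its call begins: read the wrist's pose just before it. camera_model takes no time and is no camera call; for the wrist camera it gives the pose at the moment of the call.
- arm.sign_off(): hands the job in, once; it reports no verdict.
The state is a dict: "time": time; "joints": joint angles; "dq": joint speeds; "joint_torque": joint torques, N m; "ee_pos": TCP position; "orientation": TCP orientation; "ft_force": force on the tool from outside, world axes, zero at the start; "ft_torque": the same for the moment, N m; "grip_width": finger opening in m.
Only numpy, scipy, OpenCV 4.12 (cv2) and the standard library are available. Lean on these libraries where they do the work, as an engineer would, in place of code of your own. Each camera call takes 0.05 s, during which the arm holds its last target.

## Task

Put the wooden office hand stamp away in the wooden deposit box: push it down through the sprung flap in the top and keep the flap held open, reaching in, until the stamp is well past it. Then let go so that it drops inside, and draw back so that the flap springs shut over it. Do not knock over the ink bottle.

Things in the scene. Friction and masses are not known exactly. Their poses are not given: they have to be found in the camera images.
- stamp_mid (a point): Wooden office hand stamp, standing upright, 64 mm tall, 34 g. Foot 22 x 40 mm (long side along its y), its top 17 mm above the underside; above that a round knob on a narrower neck, at most 24 mm across, to be gripped from any side. This point lies on the axis half-way up, 32 mm above the underside; z points up the knob.
- box_mouth (a point): Centre of the mouth in the top of the fixed dark wooden box, at the rim, 170 mm above the table. Outside 120 (x) x 156 mm (y); mouth 72 (x) x 136 mm (y), floor 158 mm below the rim; a 38 mm strip in front. x points to the box's back, where the flap is hinged (along y, 36 mm from this point, 6 mm below the rim); -x to the front with a brass lock. Open fingers set along y fit in.
- flap (a joint): Metal flap 68 x 132 mm, 5 mm below the rim. 0 closed (level); grows (rad) as its front edge is pushed down, stop 1.45. A spring drives it shut: 3 N at its middle, up to 6 N when open. It presses on the side of what is in its way and throws or pinches a thing let go too high: have the thing's underside 85 mm or more below the rim, and the fingertips about 60 mm, so that they hold it off.
- ink_mid (a point): Square ink bottle with black screw cap, 42 x 42 x 55 mm, standing; the point is its centre, half-way up, z up. A bystander that must stay upright (another, not meant, stands fixed at the back by the pen tray).
Not all that is in view belongs to the job. Of the things that look like the part that bears stamp_mid, take the one that is nearest to the robot's base at the start.

How it is judged:
By the outcome, as a careful person would: the job done as asked, in the order asked, and still so for the second after the job is handed in, with the robot touching nothing.
It also fails if it takes over 45 s, if anything falls off the work surface, if the arm or the gripper's body presses on something with over 40 N, if the wrist force passes 120 N, or if a joint passes its speed limit or range.

## Working session

There is one attempt and no reset: what is moved stays moved. The work goes in short steps, Python scripts to look and compute and a tool call to move; the robot and the scene stay as the last step left them, time stands still between calls to the robot, and variables do not carry over. Pictures are saved under pics/ and viewed, and the job is handed in when it is done.

Besides the shell and the picture viewer there is one more tool, called as name(argument=value, ...) on one line, values as JSON. arm_command: Moves the arm, as the interface text tells. Its arguments: {"type":"object","properties":{"targets":{"type":"array"},"hand":{"type":"number"}},"required":["targets"]}

```bash
mkdir -p pics; python3 - <<'E'
from bench import arm,cams
import cv2,numpy as np
s=arm.observe();print(s['time'],s['ee_pos'],s['orientation'],s['grip_width'])
for n in['side','top','wrist']:
    m=cams.camera_model(n);print(n,m['fx'],m['cx'],m['cy'],np.round(m['world_from_camera'],4).tolist())
    im=cams.capture(n);np.save(f'pics/{n}0.npy',im);cv2.imwrite(f'pics/{n}0.png',cv2.resize(im[...,::-1],(800,600)))
E
```

```text
0.0 [0.14417044 0.58210993 0.22151931] [ 1.21105781e-01  9.92639125e-01 -9.66135018e-04 -1.56701233e-04] 0.08776497517236394
side 411.15898079964563 267.7445930115845 185.88414469741306 [[-1.0, -0.0029, -0.0015, 0.5512], [0.0002, 0.4025, -0.9154, 0.7016], [0.0033, -0.9154, -0.4025, 0.493], [0.0, 0.0, 0.0, 1.0]]
top 487.87463488313574 248.59363431723781 194.24484343284385 [[-0.3826, -0.8443, 0.3753, 0.1338], [-0.9239, 0.3519, -0.1503, 0.0849], [-0.0051, -0.4042, -0.9146, 1.1587], [0.0, 0.0, 0.0, 1.0]]
wrist 287.9829327557039 251.08082355319533 191.27456393975757 [[0.239, 0.9322, 0.2719, 0.0692], [0.971, -0.2288, -0.0693, 0.6012], [-0.0024, 0.2806, -0.9598, 0.3835], [0.0, 0.0, 0.0, 1.0]]
```

View pics/side0.png

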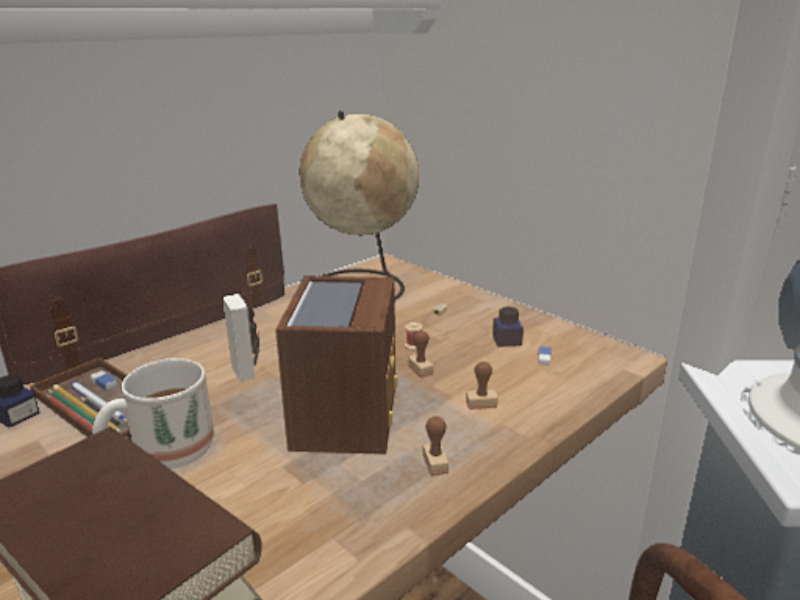

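View pics/top0.png

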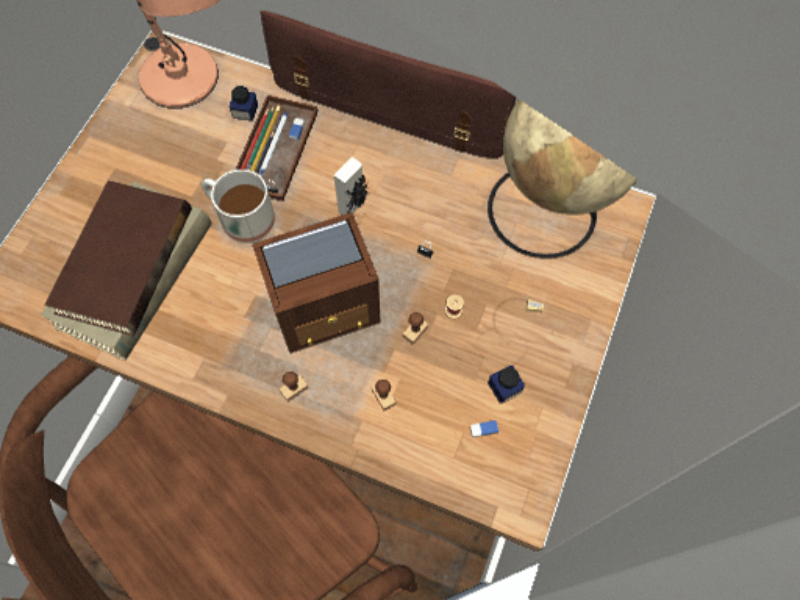

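View pics/wrist0.png

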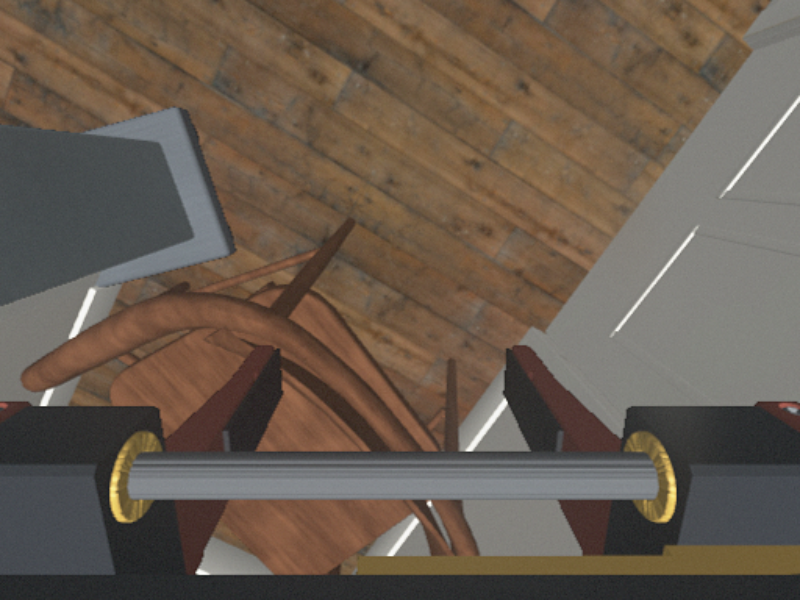

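The top view shows three stamp-like things (800-wide pixels): A (291,385), B (384,392) and C (415,325). The spool at (455,305) is a distractor. The ink bottle is at (506,383) and the box mouth at about (313,253). Next I'll measure them.

```bash
cat > h.py <<'E'
import numpy as np,cv2
from bench import arm,cams
def ray(n,u,v,m=None):
    m=m or cams.camera_model(n);T=np.array(m['world_from_camera'])
    return T[:3,3],T[:3,:3]@np.array([(u-m['cx'])/m['fx'],(v-m['cy'])/m['fy'],1])
def onz(n,u,v,z,m=None):
    o,d=ray(n,u,v,m);return o+d*(z-o[2])/d[2]
def proj(n,p,m=None):
    m=m or cams.camera_model(n);T=np.array(m['world_from_camera'])
    c=T[:3,:3].T@(np.array(p)-T[:3,3]);return m['cx']+m['fx']*c[0]/c[2],m['cy']+m['fy']*c[1]/c[2]
E
python3 - <<'E'
from h import *
k=512/800
for n,pts in {'top':dict(A=(295,390),B=(386,398),C=(415,331)),'side':dict(A=(436,465),B=(482,400),C=(422,366))}.items():
  for q,(u,v) in pts.items():
    p=onz(n,u*k,v*k,.01);print(n,q,np.round(p,3),np.hypot(*p[:2]).round(3))
p=onz('top',506*k,378*k,.05);print('ink',p)
im=np.load('pics/top0.npy')[...,::-1]
a=cv2.resize(im[130:230,155:255],(600,600),interpolation=cv2.INTER_CUBIC)
b=cv2.resize(im[190:275,170:340],(800,400),interpolation=cv2.INTER_CUBIC)
cv2.imwrite('pics/box.png',a);cv2.imwrite('pics/st.png',b)
im=np.load('pics/side0.npy')[...,::-1]
cv2.imwrite('pics/sst.png',cv2.resize(im[190:310,170:370],(800,480),interpolation=cv2.INTER_CUBIC))
E
```

```text
top A [0.524 0.088 0.01 ] 0.532
top B [ 0.457 -0.039  0.01 ] 0.459
top C [ 0.543 -0.125  0.01 ] 0.558
side A [0.529 0.104 0.01 ] 0.539
side B [ 0.464 -0.031  0.01 ] 0.465
side C [ 0.544 -0.12   0.01 ] 0.557
ink [ 0.40517115 -0.21513505  0.05      ]
```

View pics/box.png

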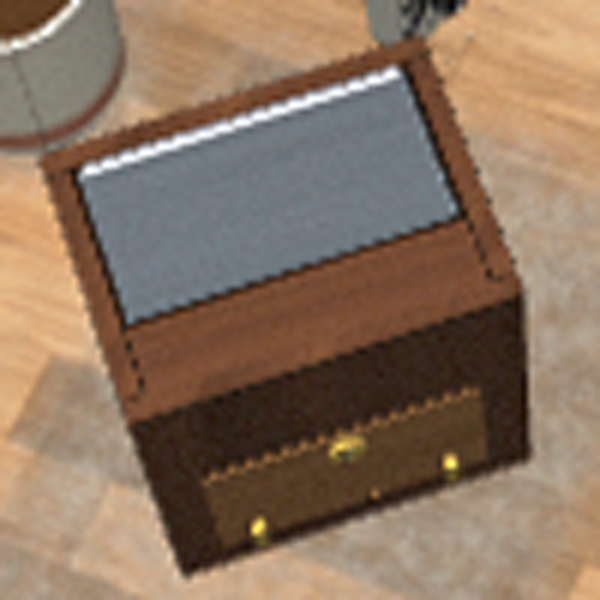

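View pics/st.png

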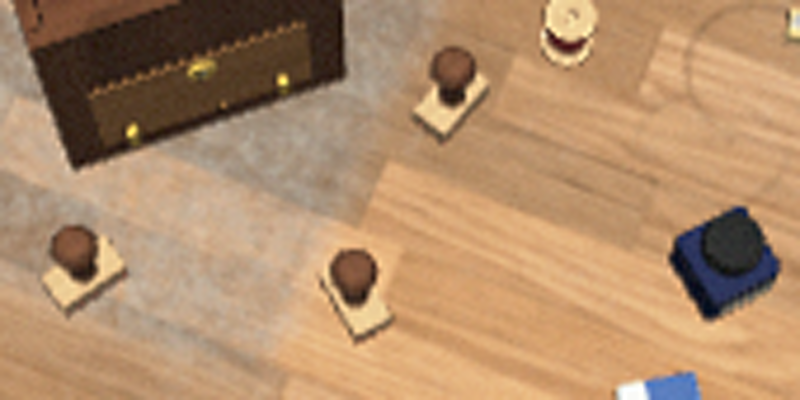

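View pics/sst.png

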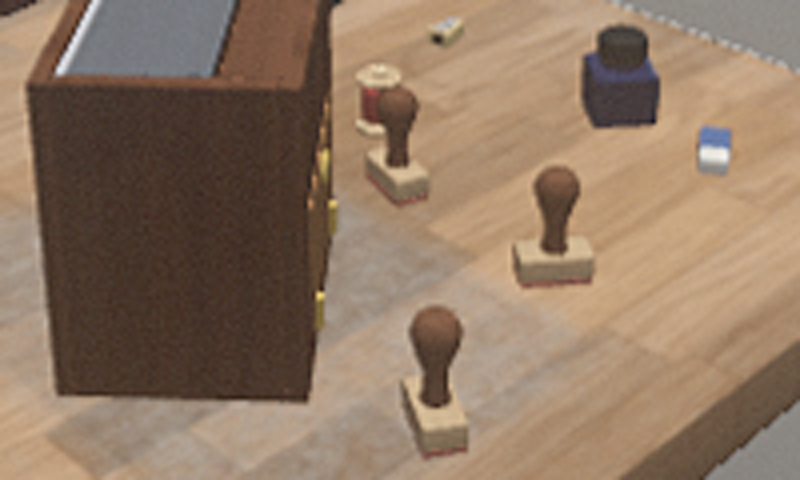

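```bash
python3 - <<'E'
from h import *
c=[onz('top',155+u/6-.5+.08,130+v/6-.42,.17) for u,v in [(43,162),(430,42),(522,285),(133,418)]]
c=np.array(c)[:,:2];print(c.round(4).tolist())
L=np.linalg.norm
print('sides y',L(c[0]-c[1]),L(c[2]-c[3]),'x',L(c[1]-c[2]),L(c[0]-c[3]))
ctr=c.mean(0);ax=(c[0]+c[1]-c[2]-c[3]);ax/=L(ax)
ay=c[0]+c[3]-c[1]-c[2];ay/=L(ay)
print('ctr',ctr,'yaw x',np.degrees(np.arctan2(ax[1],ax[0])),'yaw from y',np.degrees(np.arctan2(-ay[0],ay[1])))
# rim lip: mouth centre offset; back wall w: 120=38+72+10
print('mouth',ctr+ax*(60-10-36)/1000)
# side view check
m=ctr+ax*.014
for a,b in[(.046,.078),(.046,-.078),(-.074,-.078),(-.074,.078)]:
    ayy=np.array([-ax[1],ax[0]]);q=m+ax*a+ayy*b
    print('side pred 800px',np.round(np.array(proj('side',[*q,.17]))*800/512,1))
s=4.706
k=onz('top',170+353/s,190+272/s,.053);print('knobB top',k)
k2=onz('side',170+556/4,190+188/4,.053);print('knobB side',k2)
print('foot corners',[onz('top',170+u/s,190+v/s,.017)[:2].round(4).tolist() for u,v in[(392,316),(358,338),(322,278)]])
E
```

```text
[[0.7035, 0.0703], [0.6957, -0.0857], [0.5845, -0.0792], [0.5893, 0.0734]]
sides y 0.15627198508351642 0.15268475005935966 x 0.11141127659366178 0.11427062996829272
ctr [ 0.64327285 -0.00528417] yaw x -2.462090513604217 yaw from y -2.324917097498578
mouth [ 0.65725993 -0.00588559]
side pred 800px [276.3 327.6]
side pred 800px [305.2 274. ]
side pred 800px [395.6 275.8]
side pred 800px [384.9 330.1]
knobB top [ 0.46284471 -0.03604769  0.053     ]
knobB side [ 0.46406189 -0.03624734  0.053     ]
foot corners [[0.444, -0.0495], [0.44, -0.029], [0.4767, -0.0239]]
```

Stamp B is about 0.46 m from the base, against 0.53 (A) and 0.56 (C), so I take B. The close crop shows a standing stamp at crop (353,285) with its foot's long side at about 9° to world x. The mouth is at about (0.657, -0.006), yaw about -2.4°. The outline side lengths agree with 156 mm, and with 120 mm within 8 mm. I'm moving above B now.

arm_command(targets=[[1.6,-3.1,0,-3.35],[1.6,-3.1,0,-3.35],[1.6,-3.1,0,-3.35],[1.6,-3.1,0,-3.35],[1.6,-3.1,0,-3.35],[1.6,-3.1,0,-3.35],[1.6,-3.1,0,-3.35],[1.6,-3.1,0,-3.35],[1.6,-3.1,0,-3.35],[1.6,-3.1,0,-3.35]], hand=1)

```text
time: 1.15
ee_pos: [0.3045, 0.2711, 0.2224]
orientation: [0.403, 0.915, -0.0, 0.0]
ft_force: [-0.2, 0.2, 0.2]
grip_width: 0.0876
```

arm_command(targets=[[1.6,-3.1,0,-3.35],[1.6,-3.1,0,-3.35],[1.6,-3.1,0,-3.35],[1.6,-3.1,0,-3.35],[1.6,-3.1,0,-3.35],[1.6,-3.1,0,-3.35],[1.6,-3.1,0,-3.35],[1.6,-3.1,0,-3.35],[1.6,-3.1,0,-3.35],[1.6,-3.1,0,-3.35],[0,0,0,0]])

```text
invalid input
```

arm_command(targets=[[1.6,-3.1,0,-3.35],[1.6,-3.1,0,-3.35],[1.6,-3.1,0,-3.35],[1.6,-3.1,0,-3.35],[1.6,-3.1,0,-3.35],[1.6,-3.1,0,-3.35],[1.6,-3.1,0,-3.35],[1.6,-3.1,0,-3.35],[1.6,-3.1,0,-3.35],[1.6,-3.1,0,-3.35]])

```text
time: 2.15
ee_pos: [0.4646, -0.039, 0.2224]
orientation: [0.65, 0.76, 0.0, -0.0]
ft_force: [0.6, 0.2, -0.0]
grip_width: 0.0879
```

arm_command(targets=[[0,0,-3,0],[0,0,-3,0],[0,0,0,0],[0,0,0,0]])

```text
time: 2.55
ee_pos: [0.4639, -0.0375, 0.1627]
orientation: [0.649, 0.761, -0.0, -0.0]
ft_force: [0.4, 0.2, 1.5]
grip_width: 0.0881
```

```bash
python3 - <<'E'
from h import *
import json
s=arm.observe();m=cams.camera_model('wrist');im=cams.capture('wrist')
print(s['ee_pos'],s['orientation'],s['joints'])
np.save('pics/w1.npy',im);np.save('pics/w1m.npy',m,allow_pickle=True)
cv2.imwrite('pics/w1.png',cv2.resize(im[...,::-1],(800,600)))
E
```

```text
[ 0.46392062 -0.03746819  0.16271972] [ 6.48817559e-01  7.60943785e-01 -2.85684592e-04 -4.99965684e-04] [-1.53733710e-01 -2.77974414e-01  1.68303789e+00  3.87258929e-05
  1.73768021e+00 -3.12464359e-01]
```

View pics/w1.png

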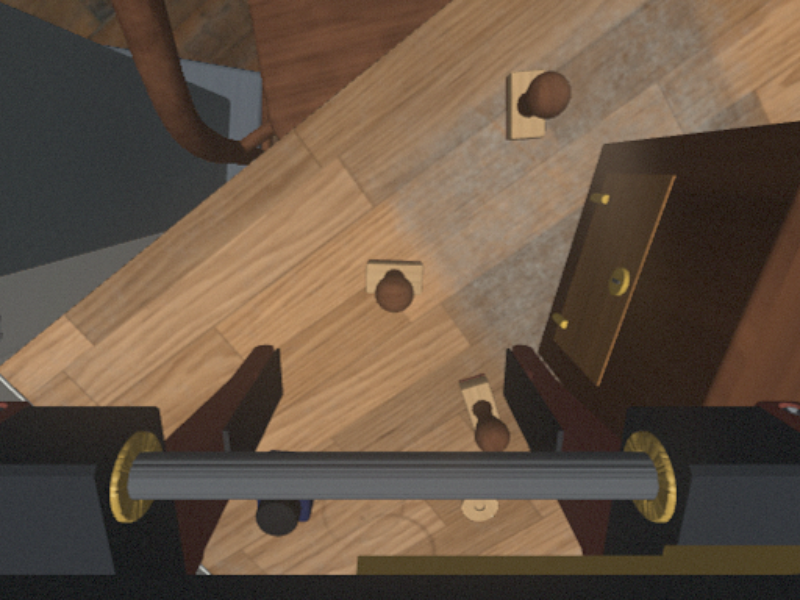

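The stamp is centred between the jaws, knob at (395,291), with its foot's long edge (367,260)-(422,262) running parallel to the jaw direction.

```bash
python3 - <<'E'
from h import *
m=np.load('pics/w1m.npy',allow_pickle=True).item();k=.64
print('knob',onz('',395*k,291*k,.052,m))
a=onz('',367*k,260*k,.017,m);b=onz('',422*k,262*k,.017,m);print(a,b,np.linalg.norm(a-b),np.degrees(np.arctan2(*(b-a)[[1,0]])))
c=onz('',366*k,290*k,.017,m);print('c',c,np.linalg.norm(a-c))
q=[.6488,.7609];print('jaw',np.degrees(np.arctan2(2*q[1]**2-1,2*q[0]*q[1])))
E
```

```text
knob [ 0.46477105 -0.03474657  0.052     ]
[ 0.44367572 -0.02524057  0.017     ] [ 0.48164924 -0.02053055  0.017     ] 0.03826450231054203 7.070542793112399
c [ 0.44608363 -0.04672473  0.017     ] 0.021618678666767036
jaw 9.088161068588043
```

arm_command(targets=[[0,0.3,-2,-2],[0,0,-3,0],[0,0,-3,0],[0,0,-2,0],[0,0,-2,0],[0,0,-1,0],[0,0,-1,0],[0,0,0,0],[0,0,0,0]])

```text
time: 3.5
ee_pos: [0.4649, -0.0346, 0.0237]
orientation: [0.662, 0.75, 0.0, 0.001]
ft_force: [0.2, -0.5, 0.3]
grip_width: 0.0881
```

```bash
python3 - <<'E'
from h import *
s=arm.observe();m=cams.camera_model('wrist');im=cams.capture('wrist')
print(s['ee_pos'],s['ft_force'])
im2=cams.capture('side')
cv2.imwrite('pics/w2.png',np.hstack([cv2.resize(im[150:384,100:400,::-1],(400,312)),cv2.resize(im2[190:310,240:390,::-1],(400,312))]))
E
```

```text
[ 0.46488554 -0.03462497  0.02372079] [ 0.15058681 -0.46527461  0.30674726]
```

View pics/w2.png

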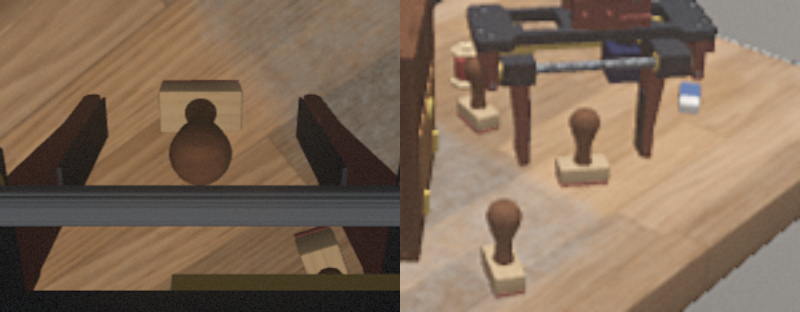

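Both views show the stamp centred between the fingers, with the tips just above its foot. Closing now.

arm_command(targets=[[0,0,0,0],[0,0,0,0],[0,0,0,0],[0,0,0,0],[0,0,0,0],[0,0,0,0],[0,0,0,0]], hand=0)

```text
time: 4.3
ee_pos: [0.4643, -0.0346, 0.0226]
orientation: [0.662, 0.749, 0.0, -0.0]
ft_force: [0.0, -0.2, 0.4]
grip_width: 0.0351
```

arm_command(targets=[[0,0,1,0],[0,0,2,0],[0,0,3,0],[0,0,4,0],[0,0,4,0],[0,0,4,0],[0,0,4,0],[0,0,3,0],[0,0,0,0],[0,0,0,0]])

```text
time: 5.3
ee_pos: [0.4644, -0.0346, 0.2732]
orientation: [0.662, 0.749, 0.0, 0.001]
ft_force: [-0.7, 0.4, -0.7]
grip_width: 0.0218
```

```bash
python3 - <<'E'
from h import *
s=arm.observe()
print(s['ee_pos'],s['ft_force'],s['grip_width'])
im=cams.capture('wrist')
im2=cams.capture('side')
print(proj('side',s['ee_pos']))
cv2.imwrite('pics/w3.png',np.hstack([cv2.resize(im[150:384,100:400,::-1],(400,312)),cv2.resize(im2[60:310,190:430,::-1],(400,416))[:312]]))
E
```

```text
[ 0.4644102  -0.03459808  0.27320825] [-0.72975387  0.39621978 -0.67023264] 0.021836743174424765
(np.float64(314.07886718970207), np.float64(134.71169177401893))
```

View pics/w3.png

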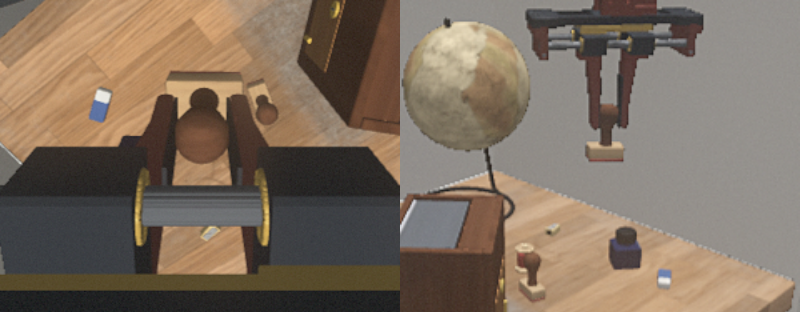

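The stamp is gripped and lifted upright. The fingers were still closing when I started the lift, so I need to measure where the foot's underside sits relative to the tips.

```bash
python3 - <<'E'
from h import *
im2=cams.capture('side')
cv2.imwrite('pics/s4.png',cv2.resize(im2[110:170,285:345,::-1],(600,600),interpolation=cv2.INTER_CUBIC))
for d in (.015,.020,.025,.03,.035): print(d,(np.array(proj('side',[.4644,-.0346+.011,.2732-d]))-[285,110])*10)
E
```

```text
0.015 [293.05084303 342.86639239]
0.02 [291.73010108 368.71109189]
0.025 [290.41633069 394.41936947]
0.03 [289.10947682 419.99230246]
0.035 [287.809485   445.43095684]
```

View pics/s4.png

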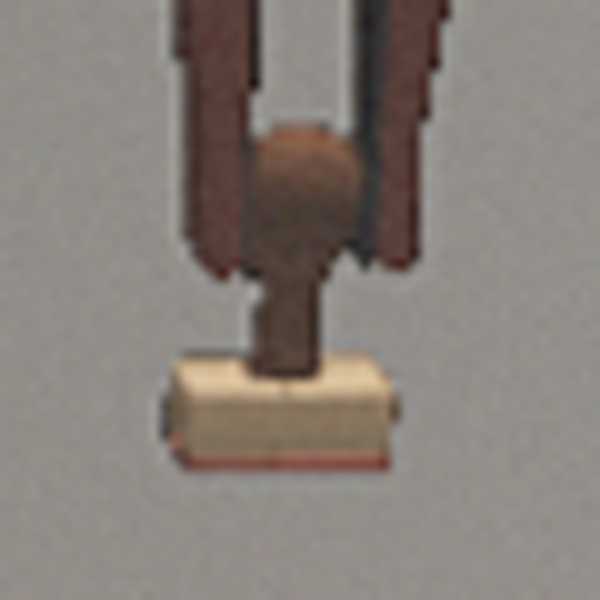

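The underside is about 40 mm below the tips, a higher grip than I want. There's plenty of time, so I'll set the stamp back down, regrip lower and wait for the fingers to close fully.

arm_command(targets=[[0,0,-4,0],[0,0,-4,0],[0,0,-4,0],[0,0,-4,0],[0,0,-3,0],[0,0,-2,0],[0,0,-1,0],[0,0,-0.7,0],[0,0,-0.3,0],[0,0,0,0]])

```text
time: 6.45
ee_pos: [0.4645, -0.0346, 0.0431]
orientation: [0.662, 0.749, 0.0, 0.0]
ft_force: [-1.4, -0.7, 0.4]
grip_width: 0.0221
```

```bash
python3 - <<'E'
from h import *
im2=cams.capture('side');s=arm.observe();print(s['ee_pos'],s['ft_force'])
cv2.imwrite('pics/s5.png',cv2.resize(im2[200:280,265:345,::-1],(600,600),interpolation=cv2.INTER_CUBIC))
E
```

```text
[ 0.46477245 -0.03466181  0.04350876] [-0.73195723 -0.70194605 -0.30783284]
```

View pics/s5.png

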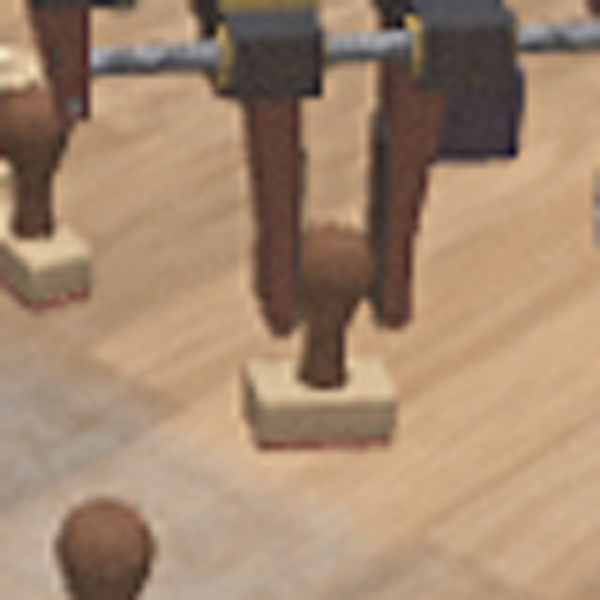

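arm_command(targets=[[0,0,-0.2,0],[0,0,-0.1,0],[0,0,0,0]])

```text
time: 6.8
ee_pos: [0.4644, -0.0346, 0.0398]
orientation: [0.662, 0.749, 0.0, 0.0]
ft_force: [0.3, -0.3, -0.3]
grip_width: 0.0224
```

arm_command(targets=[[0,0,-0.1,0],[0,0,0,0]])

```text
time: 7.0
ee_pos: [0.4647, -0.0347, 0.0395]
orientation: [0.662, 0.749, 0.0, 0.001]
ft_force: [-1.5, 0.4, 4.5]
grip_width: 0.0224
```

Contact with the table at z≈0.039. Opening, lowering and regripping.

arm_command(targets=[[0,0,0,0],[0,0,0,0],[0,0,0,0],[0,0,-0.5,0],[0,0,-0.5,0],[0,0,-0.5,0],[0,0,-0.2,0],[0,0,0,0]], hand=0.5)

```text
time: 7.8
ee_pos: [0.4638, -0.0345, 0.0209]
orientation: [0.662, 0.749, -0.0, -0.001]
ft_force: [-0.0, -0.7, 0.4]
grip_width: 0.0438
```

arm_command(targets=[[0,0,0,0],[0,0,0,0],[0,0,0,0],[0,0,0,0],[0,0,0,0],[0,0,0,0],[0,0,0,0],[0,0,0,0]], hand=0)

```text
time: 8.6
ee_pos: [0.4645, -0.0346, 0.0219]
orientation: [0.662, 0.749, 0.0, 0.0]
ft_force: [0.0, -0.3, 2.2]
grip_width: 0.022
```

arm_command(targets=[[0,0,0,0],[0,0,0,0],[0,0,0,0]])

```text
time: 8.9
ee_pos: [0.4645, -0.0346, 0.0219]
orientation: [0.662, 0.749, 0.0, 0.0]
ft_force: [0.8, -0.5, 2.0]
grip_width: 0.022
```

arm_command(targets=[[0,0,1,0],[0,0,2,0],[0,0,3,0],[0,0,3,0],[0,0,4,0],[0,0,4,0],[0,0,4,0],[0,0,3,0],[0,0,1,0],[0,0,0,0]])

```text
time: 9.9
ee_pos: [0.4645, -0.0347, 0.2728]
orientation: [0.662, 0.749, 0.0, 0.001]
ft_force: [-1.0, 1.3, -0.9]
grip_width: 0.0223
```

arm_command(targets=[[1.5,0.3,0,8],[2,0.3,0,8],[2,0.3,0,8],[2,0.3,0,8],[2,0.3,0,8],[2,0.3,0,8],[2,0.3,0,8],[2,0.3,0,8],[2,0.3,0,8],[1,0.2,0,8]])

```text
time: 10.9
ee_pos: [0.6497, -0.0053, 0.2673]
orientation: [0.022, 1.0, 0.0, -0.003]
ft_force: [-0.2, -0.0, -0.5]
grip_width: 0.0222
```

arm_command(targets=[[0,0,0,0.6],[0,0,0,0],[0,0,0,0]])

```text
time: 11.2
ee_pos: [0.6486, -0.0057, 0.2709]
orientation: [0.022, 1.0, -0.0, -0.001]
ft_force: [-0.1, 0.0, 0.0]
grip_width: 0.0223
```

```bash
python3 - <<'E'
from h import *
s=arm.observe();m=cams.camera_model('wrist')
print(s['ee_pos'],s['orientation'],s['grip_width'],s['ft_force'],s['joints'])
q=s['orientation'];print('jaw',np.degrees(np.arctan2(2*q[1]**2-1,2*q[0]*q[1])))
im=cams.capture('wrist');t=cams.capture('top');s2=cams.capture('side')
np.save('pics/w6.npy',im);np.save('pics/w6m.npy',m,allow_pickle=True);np.save('pics/t6.npy',t);np.save('pics/s6.npy',s2)
cv2.imwrite('pics/w6.png',cv2.resize(im[...,::-1],(800,600)))
cv2.imwrite('pics/ts6.png',np.hstack([cv2.resize(t[50:250,130:330,::-1],(400,400)),cv2.resize(s2[60:260,130:330,::-1],(400,400))]))
print((np.array(proj('side',s['ee_pos']))-[130,60])*2+[400,0])
E
```

```text
[ 0.64855628 -0.00570459  0.27087876] [ 2.15880991e-02  9.99766690e-01 -1.16859405e-05 -7.20854358e-04] 0.022264252755687913 [-0.10424862  0.00554412  0.01763742] [-6.11983588e-02  2.45417713e-01  9.73399652e-01 -8.57419092e-05
  1.92421494e+00 -1.58884474e+00]
jaw 87.52599194338679
[565.87312728 160.60351709]
```

View pics/w6.png

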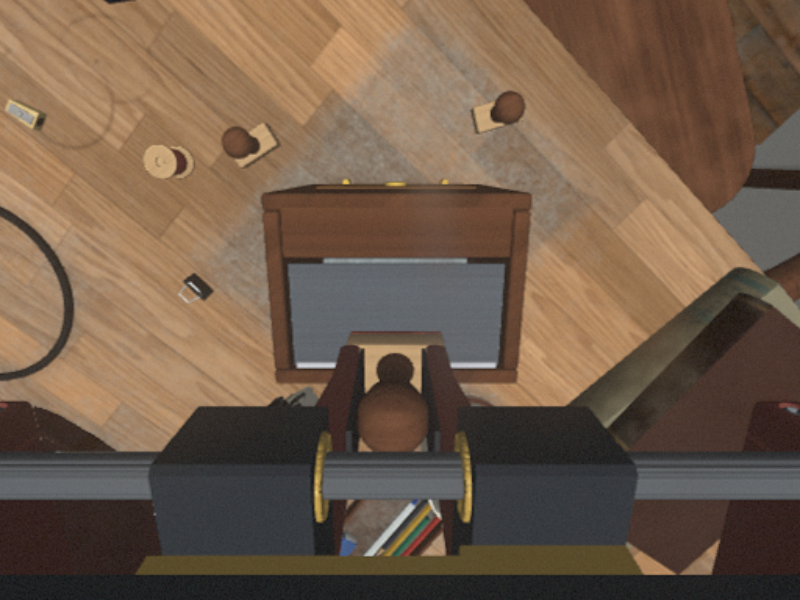

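View pics/ts6.png

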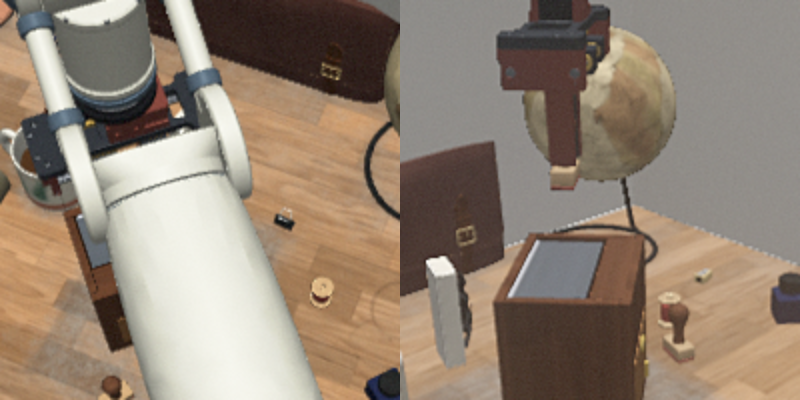

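The wrist view shows the box square to the jaws. The rim's front edge is at row ~205 (263..531), the mouth's front edge at row ~260 and the rim's back outer edge at row ~382 (276..517). Next I cross-check the mouth position.

```bash
python3 - <<'E'
from h import *
im=np.load('pics/w6.npy');cv2.imwrite('pics/w6c.png',cv2.resize(im[110:260,160:350,::-1],(760,600),interpolation=cv2.INTER_CUBIC))
m=np.load('pics/w6m.npy',allow_pickle=True).item()
for n,c,yaw in[('est',(.657,-.006),-2.4)]:
  a=np.radians(yaw);X=np.array([np.cos(a),np.sin(a)]);Y=np.array([-X[1],X[0]])
  for l,x,y in[('fr',-.074,-.078),('fl',-.074,.078),('br',.046,-.078),('bl',.046,.078),('mfr',-.036,-.068),('mfl',-.036,.068),('mbr',.036,-.068),('mbl',.036,.068)]:
    q=proj('',[*(c+X*x+Y*y),.17],m);print(l,np.round((np.array(q)-[160,110])*4,1))
E
```

```text
fr [12.6 44.4]
fl [715.5  44.6]
br [ 53.3 535.9]
bl [674.7 536.2]
mfr [ 69.9 213.5]
mfl [658.2 213.6]
mbr [ 90.5 499.3]
mbl [637.5 499.6]
```

View pics/w6c.png

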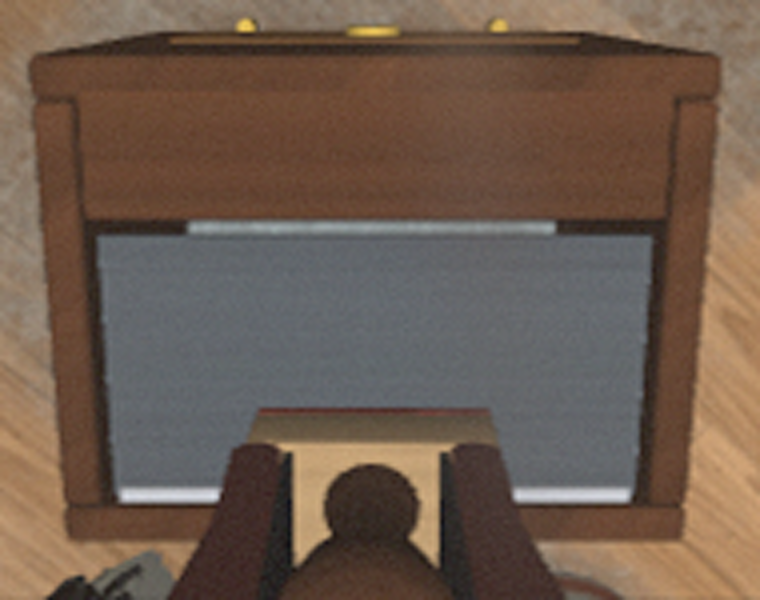

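The wrist estimate agrees within about 3 mm in y and 1 mm in x, so I shift +2 mm in y and descend.

arm_command(targets=[[0,0.2,-2,0],[0,0,-2,0],[0,0,-2,0],[0,0,-1,0],[0,0,-1,0],[0,0,-1,0],[0,0,0,0]])

```text
time: 12.05
ee_pos: [0.649, -0.0036, 0.1811]
orientation: [0.02, 1.0, 0.0, -0.0]
ft_force: [0.1, 0.2, 2.3]
grip_width: 0.0225
```

```bash
python3 - <<'E'
from h import *
s=arm.observe();print(s['ee_pos'],s['ft_force'])
im=cams.capture('wrist');s2=cams.capture('side')
cv2.imwrite('pics/ws7.png',np.hstack([cv2.resize(im[110:310,150:350,::-1],(400,400)),cv2.resize(s2[110:260,150:300,::-1],(400,400))]))
E
```

```text
[ 0.64904033 -0.00359736  0.18108485] [0.05660785 0.20774747 2.31932089]
```

View pics/ws7.png

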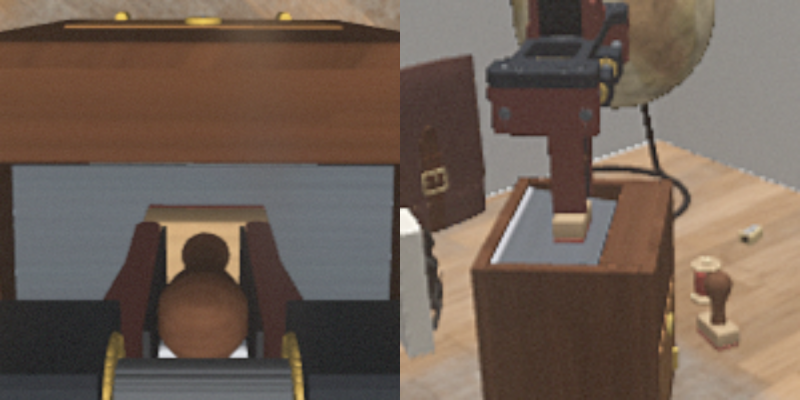

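The stamp's foot is on the flap (2.3 N), central and clear of the strip. Now pushing in.

arm_command(targets=[[0,0,-0.7,0],[0,0,-0.8,0],[0,0,-0.8,0],[0,0,-0.8,0],[0,0,-0.8,0],[0,0,0,0]])

```text
time: 12.75
ee_pos: [0.6482, -0.0035, 0.1401]
orientation: [0.02, 1.0, 0.0, -0.002]
ft_force: [-1.2, -0.7, 2.3]
grip_width: 0.0223
```

```bash
python3 - <<'E'
from h import *
s=arm.observe();print(s['ee_pos'],s['ft_force'],s['grip_width'])
im=cams.capture('wrist')
cv2.imwrite('pics/w8.png',cv2.resize(im[60:310,125:375,::-1],(600,600)))
E
```

```text
[ 0.64822817 -0.00352293  0.14006845] [-1.18231864 -0.7171962   2.2548384 ] 0.022257202897746443
```

View pics/w8.png

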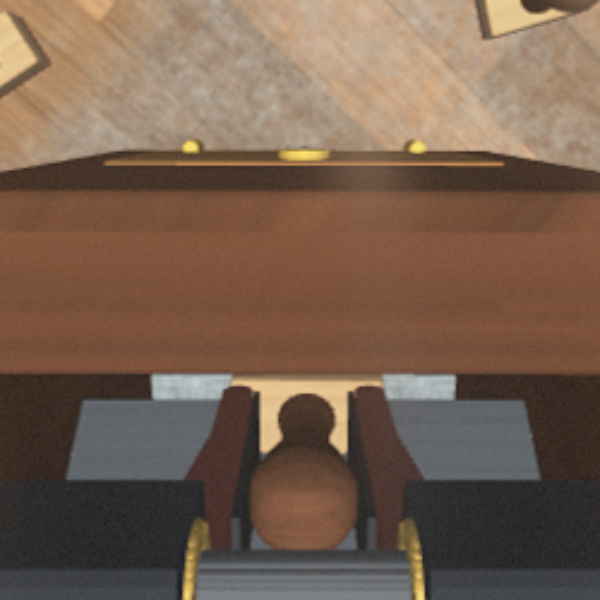

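The flap is opening and the stamp is still upright between the pads, so I go on to tips ~68 mm deep.

arm_command(targets=[[0,0,-0.7,0],[0,0,-0.7,0],[0,0,-0.7,0],[0,0,-0.7,0],[0,0,-0.6,0],[0,0,-0.4,0],[0,0,0,0],[0,0,0,0]])

```text
time: 13.6
ee_pos: [0.6484, -0.0035, 0.1037]
orientation: [0.02, 1.0, 0.0, -0.001]
ft_force: [-4.4, 0.7, -2.3]
grip_width: 0.0221
```

```bash
python3 - <<'E'
from h import *
s=arm.observe();print(s['ee_pos'],s['ft_force'],s['grip_width'])
im=cams.capture('wrist');s2=cams.capture('side')
cv2.imwrite('pics/w9.png',np.hstack([cv2.resize(im[110:310,150:350,::-1],(400,400)),cv2.resize(s2[110:260,150:300,::-1],(400,400))]))
E
```

```text
[ 0.64840958 -0.00352756  0.10368265] [-4.40488674  0.74108228 -2.32634499] 0.02209319699349111
```

View pics/w9.png

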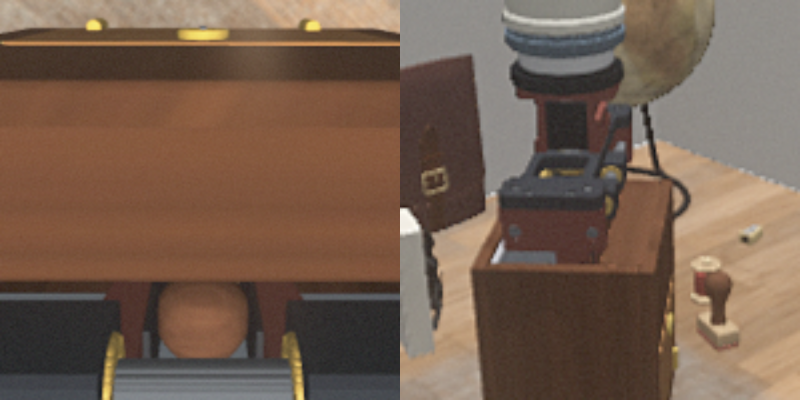

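The flap rides on the fingers' backs (x force −4.4 N). Tips are 66 mm and the underside about 88 mm below the rim. I go 4 mm deeper, then open.

arm_command(targets=[[0,0,-0.4,0],[0,0,0,0],[0,0,0,0]])

```text
time: 14.0
ee_pos: [0.6494, -0.0036, 0.1008]
orientation: [0.02, 1.0, -0.0, 0.0]
ft_force: [-2.6, -0.1, 0.2]
grip_width: 0.0218
```

arm_command(targets=[[0,0,0,0],[0,0,0,0],[0,0,0,0],[0,0,0,0],[0,0,0,0],[0,0,0,0],[0,0,0,0],[0,0,0,0]], hand=0.8)

```text
time: 14.8
ee_pos: [0.6493, -0.0035, 0.1006]
orientation: [0.02, 1.0, 0.0, -0.0]
ft_force: [-2.5, 2.2, -0.2]
grip_width: 0.0702
```

```bash
python3 - <<'E'
from h import *
s=arm.observe();print(s['ee_pos'],s['ft_force'],s['grip_width'])
im=cams.capture('wrist')
b=np.clip(im[110:310,100:400,::-1].astype(float)*2,0,255).astype(np.uint8)
cv2.imwrite('pics/w10.png',cv2.resize(b,(800,533)))
E
```

```text
[ 0.64925684 -0.00354576  0.10062211] [-2.48416069  2.18783047 -0.2140449 ] 0.07015538447181789
```

View pics/w10.png

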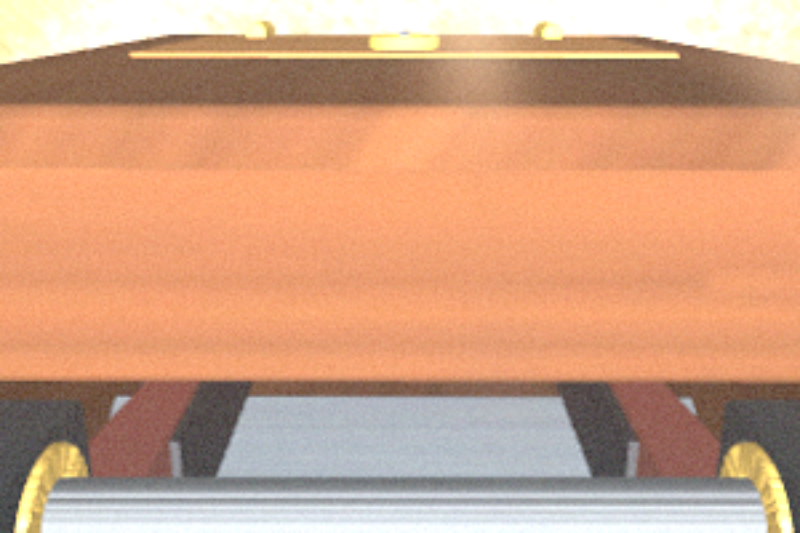

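The stamp has dropped: there is no knob between the pads and only the flap is visible. Drawing back straight up.

arm_command(targets=[[0,0,1,0],[0,0,1,0],[0,0,1,0],[0,0,1.5,0],[0,0,1.5,0],[0,0,2,0],[0,0,2,0],[0,0,3,0],[0,0,3,0],[0,0,0,0]])

```text
time: 15.85
ee_pos: [0.6512, -0.0038, 0.2684]
orientation: [0.02, 1.0, -0.0, 0.006]
ft_force: [0.4, 0.1, 0.9]
grip_width: 0.0702
```

arm_command(targets=[[0,0,2,0],[0,0,0,0],[0,0,0,0],[0,0,0,0],[0,0,0,0]])

```text
time: 16.35
ee_pos: [0.6491, -0.0036, 0.2792]
orientation: [0.02, 1.0, 0.0, -0.001]
ft_force: [-0.3, -0.0, 0.2]
grip_width: 0.0702
```

```bash
python3 - <<'E'
from h import *
s=arm.observe();print(s['ee_pos'],s['ft_force'],s['grip_width'])
im=cams.capture('wrist');s2=cams.capture('side')
cv2.imwrite('pics/w11.png',np.hstack([cv2.resize(im[...,::-1],(400,300)),cv2.resize(s2[...,::-1],(400,300))]))
cv2.imwrite('pics/s11.png',cv2.resize(s2[110:310,150:350,::-1],(600,600)))
E
```

```text
[ 0.64908735 -0.00356103  0.27924622] [-0.30627377 -0.03991012  0.17366876] 0.0702404220220732
```

View pics/w11.png

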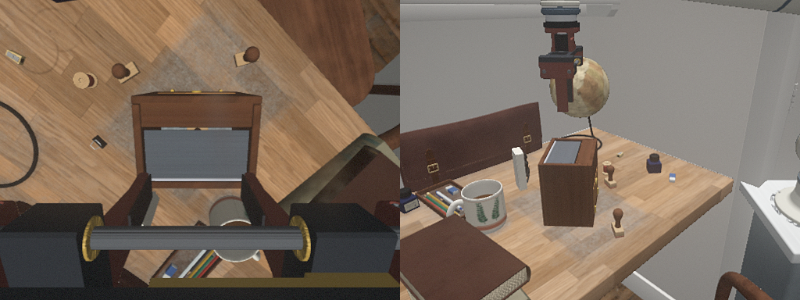

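View pics/s11.png

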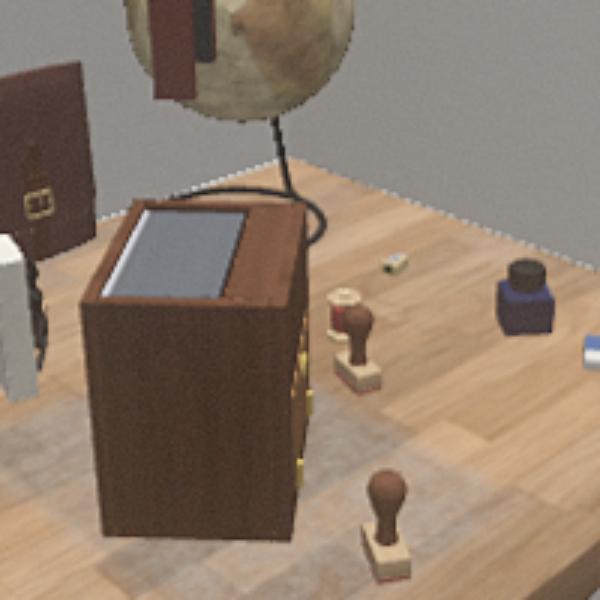

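The flap is closed and level as at the start, the two other stamps and the ink bottle are standing, and the robot is clear.

```bash
python3 - <<'E'
from bench import arm
print(arm.sign_off(),arm.observe()['time'])
E
```

```text
the job is handed in; nothing more can be done
the job is handed in; nothing more can be done
```

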